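# Open the leaning grinding jar and move it to the filling stand

### The job

Get the grinding jar ready for filling: lift its loose lid off while the jar leans in the sloping cradle, and set the lid, bar up, flat into the round lid holder. Then take the open jar out of the cradle, keep all three grinding balls inside, and stand it gently upright in the middle of the adjustable stand's plate, whose height you must feel out. Put both down softly, neither dropped nor pushed hard, and leave the other things on the bench alone.

Things in the scene. Friction and masses are not known exactly. Their poses are not given: they have to be found in the camera images.
- cradle: fixed grey sloping cradle, base 150 x 90 mm, 100 mm high: a tilted stop plate under the jar and two rubber rails on a tilted back plate, on which the jar leans 30 degrees from vertical towards the cradle's -x (robot's) side. Rails and back plate (58 mm wide, to 78 mm along the jar) lie on that side only; the jar's y sides are free. Origin: centre of the underside; jar bottom at (20, 0, 47) mm
- jar: loose steel jar, open cylinder 60 mm outer diameter, 95 mm high, wall 4, floor 6 mm, 0.5 to 0.75 kg. Origin: centre of its bottom; z along its axis to the mouth (30 degrees from vertical at the start). It comes out of the cradle along its own axis; its sides towards the cradle's +y and -y are free to grip, best 45 to 75 mm from the bottom
- jar_mouth (a point): centre of the jar's mouth, 95 mm from its bottom along its axis
- jar_middle (a point): point on the jar's axis 50 mm from its bottom
- lid: loose steel lid on the jar, no thread or latch, 3.5 mm radial play, 0.1 to 0.21 kg. From below: rubber plug 45 mm diameter, 0 to 10 mm (inside the mouth); disc 68 mm diameter, 10 to 18 mm; grip bar 50 mm long (lid's x), 14 mm thick (lid's y), 18 to 48 mm. Origin: centre of the plug's underside; z towards the bar. At the start its y is the cradle's y and it leans like the jar
- lid_bar (a point): middle of the lid's grip bar on the lid's axis, 36 mm from the lid's origin
- lid_holder: fixed grey lid holder: 104 mm square foot 5 mm thick carrying a low round dish of 76 mm inner and 86 mm outer diameter, rim 22 mm high. The lid rests in it on its plug, bar up. Origin: centre of the underside; it and the stand may change sides of the bench
- holder_floor (a point): centre of the dish's inner floor, 7 mm above the bench; the seated lid's origin is here
- stand: fixed height-adjustable stand: grey round base 100 mm diameter, sleeve with clamp screw, flat round aluminium plate 96 mm diameter centred above. Origin: centre of the base's underside. The plate's top is clamped somewhere 55 to 95 mm above the bench; its height is not measured and must be found by touch (or seen). It does not yield to 100 N
- ball_0_center (a point): centre of a steel grinding ball, 18 mm diameter, 24 g, loose on the jar's floor
- ball_1_center (a point): centre of a steel grinding ball, 18 mm diameter, 24 g, loose on the jar's floor
- ball_2_center (a point): centre of a steel grinding ball, 18 mm diameter, 24 g, loose on the jar's floor
- petri: bystander: petri dish, 61 mm diameter, 12 mm high; origin under its centre
- timer_b: bystander: flat timer, 66 x 66 x 19 mm; origin under its centre
- tape: bystander: yellow tape roll lying flat, 75 mm diameter, 19 mm high; origin under its centre
- beaker_b: bystander: clear beaker, 59 mm diameter, 70 mm high; origin under its centre
- film: bystander: pale carton, 55 x 120 x 50 mm; origin under its centre
There are look-alikes about, which are no part of the job. What is shaped like the lid but blue, brown or green is not meant.

How it is judged:
On the way, in this order (a step that is already met when the one before it is completed fails the run):
1. the lid is lifted clear of the jar, which stays in the cradle (distance between lid and jar_mouth above 0.05 m and distance of jar from where it was at the start of the episode below 0.02 m), for 0.1 s.
2. the lid rests flat in the lid holder, let go, the jar still in the cradle (horizontal distance between lid and holder_floor below 0.008 m and z of lid in the frame of holder_floor below 0.004 m and angle between lid's own z axis and vertical below 0.1 rad and linear speed of lid below 0.02 m/s and distance of jar from where it was at the start of the episode below 0.02 m and contact force between the fingers and lid below 0.1 N), for 0.2 s.
3. the open jar is lifted out of the cradle (distance of jar from where it was at the start of the episode above 0.06 m and contact force between jar and cradle below 0.1 N), for 0.1 s.
At the end, for the whole second after the job is handed in: the lid lies flat and still in the lid holder (origin within 8 mm sideways and 4 mm in height of the holder floor's centre, within 0.1 rad of level), the jar stands at rest and upright (within 0.06 rad) on the stand's plate, within 15 mm of its centre, and all three balls are in the jar (horizontal distance between lid and holder_floor below 0.008 m and z of lid in the frame of holder_floor below 0.004 m and angle between lid's own z axis and vertical below 0.1 rad and linear speed of each of lid, jar below 0.02 m/s and distance between each of ball_0_center, ball_1_center, ball_2_center and jar_middle below 0.055 m and horizontal distance between jar and stand below 0.015 m and angle between jar's own z axis and vertical below 0.06 rad and height (world z) of jar above 0.05 m and contact force between jar and stand above 2 N); the robot touches nothing.
It fails at once if a ball leaves the jar (z of any of ball_0_center, ball_1_center, ball_2_center in the frame of jar above 0.1 m).
It fails at once if the jar on the stand or the lid on the holder is pushed or banged hard (over 60 N) (contact force between jar and stand above 60 N or contact force between lid and lid_holder above 60 N).
It fails at once if the jar or the lid falls out of the fingers (moves at over 0.2 m/s untouched by them, a drop of more than 2 mm) ((contact force between the fingers and jar below 0.1 N and linear speed of jar above 0.2 m/s) or (contact force between the fingers and lid below 0.1 N and linear speed of lid above 0.2 m/s)).
It fails at once if another thing on the bench is shifted by more than 20 mm (distance of any of petri, timer_b, tape, beaker_b, film from where it was at the start of the episode above 0.02 m).
It also fails if it takes over 64 s, if anything falls off the work surface, if the arm or the gripper's body presses on something with over 40 N, if the wrist force passes 120 N, or if a joint passes its speed limit or range.

### The arm

A 7-joint arm with a two-finger parallel gripper is mounted at the origin on the work surface; the furniture and walls round the work are solid. World frame = base frame: x ahead of the robot, y to its left, z up, the work surface at z = 0. Lengths are in m, angles in rad, forces in N, time in s.
With the tool pointing down it reaches from about 0.425 to 0.875 m from the base axis. Payload 4.7 kg.
Tool frame: the origin (TCP) lies on the centre line of the jaws, within the pads' length; the fingertips stand 22 mm ahead of it and the grasp point (between the pads) lies 3 mm ahead of it; z points along the fingers, y is the direction in which the jaws open and shut (so a half turn about z gives the same grasp; the last joint's range is limited). The gripper opens to 87 mm and grips with 3 to 60 N. Pads are 19 mm wide; open, the fingers measure 117 mm over their backs; the gripper's body (75 mm by 190 mm) begins 51 mm behind the grasp point.
Start: joints at [-1.29, 0.321, -0.07, 1.45, 0.023, 1.371, -0.057], TCP at [0.171, 0.627, 0.245] pointing down, gripper open.
Joint ranges: [-2.86, 2.86], [-0.3, 2.09], [-1.38, 1.24], [0.06, 2.45], [-1.56, 4.7], [0.09, 2.05], [-2.69, 2.69]. Speed limits (rad/s): [2.57, 2.57, 3.14, 3.14, 3.14, 3.14, 3.14].

### API

Orientations are given as a rotation vector (axis times angle).
In Python, from bench import ctrl, imaging, close_job, finder gives the robot as it stands. The module is installed in compiled form; this text tells all that it offers.
- The arm moves only by the shell command python3 -m jog 'ROWS' [FORCE]. ROWS is JSON, a list that holds one entry, the list of rows, each a list of 7 numbers: the shift along the tool's x, y, z in cm, then the turn, a rotation vector about the tool's x, y, z in degrees, then the finger opening in cm, from 0 to 8.7. In form: [[[dx, dy, dz, ax, ay, az, claw], ...]]. A call has 1 to 12 rows; each row shifts and turns the commanded pose from where the row before left it, along the tool's axes as they then stand; what a row does not reach is not made up. A row lasts 1/10 s, in which the tool goes at most 50 mm and 8.59 degrees, less where a joint would pass 70% of its speed; a pose out of reach is approached as far as the arm can. A call is refused whole if a number of a shift passes 5 or a number of a turn 8.59, either way. A call with a gripper value outside its range is refused whole. The fingers move at their own pace and stop on an object; FORCE is the grip in N (left out, the last holds). Time passes only in rows, so rows that do not move let the fingers close. It gives the time, the measured TCP pose, the force and the opening at its end, in the units of the state.
- ctrl.get_state(): the state, without advancing time (a new reading comes with each control period).
- imaging.get_image(name): name is "scene" or "top" or "wrist"; returns a dict with "frame" (420x560x3 uint8, red, green, blue), "intrinsics" (3x3 intrinsics, pixels), "pose" (4x4, takes a point from camera to world coordinates). Camera axes: x right, y down, z forward; pixel columns grow to the right and rows downward; lengths in m; the calibration is good to about 2 mm. A picture is of the moment at which its call begins. There is no depth.
- close_job(): hands the job in, once; it reports no verdict.
Trained networks look in the newest picture that a camera, given by its name, has taken for a name from the list of things; names that differ only in an ending like _2 or _b are one class to them, and where a whole thing is asked for, a point or a joint stands for the part that bears it (a point fixed in the world has none). Each returns a list of dicts, best first, with "conf" (0 to 1); they miss things now and then, are a little off and sometimes report something else, mostly with a low value. They report only what shows in the picture. A call takes as long as a camera call. They do not tell look-alikes from the thing itself.
- finder.trace(label, camera): "region" (420x560 bool, what is visible of it) and "point" ([row, column] as shares, 0 to 1, of the picture: columns of its width, rows of its height, amid what is visible of it).
- finder.spot_point(label, camera): "point" ([row, column] as shares, 0 to 1, of the picture: columns of its width, rows of its height: a listed point, or the origin of a listed thing).
The state is a dict: "time": time; "joint_positions": joint angles; "qd": joint speeds; "joint_torque": joint torques, N m; "position": TCP position; "tool_rot": TCP orientation; "ft_force": force on the tool from outside, world axes, zero at the start; "torque": the same for the moment, N m; "grip_width": opening from 0.0 (shut) to 1.0 (fully open).
Only numpy, scipy, OpenCV 4.12 (cv2) and the standard library are available. Lean on these libraries where they do the work, as an engineer would, in place of code of your own. Each camera call takes 0.05 s, during which the arm holds its last target. There are 200 camera calls.

## Working session

There is one attempt and no reset: what is moved stays moved. The work goes in short steps, Python scripts to look and compute and a shell command to move; the robot and the scene stay as the last step left them, time stands still between calls to the robot, and variables do not carry over. Pictures are saved under pics/ and viewed, about 8 in all and at most 12, crops included, and the job is handed in when it is done.

```bash
mkdir -p pics; cat > h.py <<'E'
import numpy as np, cv2
from scipy.spatial.transform import Rotation as R
from bench import ctrl, imaging, close_job, finder
def ray(im,p):
    K=np.array(im['intrinsics']);T=np.array(im['pose'])
    d=T[:3,:3]@np.linalg.solve(K,[p[1]*560,p[0]*420,1]); return T[:3,3],d/np.linalg.norm(d)
def at_z(im,p,z):
    o,d=ray(im,p); return o+d*(z-o[2])/d[2]
def tri(rs):
    A=0;b=0
    for o,d in rs:
        P=np.eye(3)-np.outer(d,d);A=A+P;b=b+P@o
    return np.linalg.solve(A,b)
def proj(im,X):
    K=np.array(im['intrinsics']);T=np.array(im['pose']);c=K@(T[:3,:3].T@(np.asarray(X)-T[:3,3]));return c[:2]/c[2]
def go(X,rv):
    "remaining shift (tool axes, cm) and turn (deg, tool axes) to pose"
    s=ctrl.get_state();r=R.from_rotvec(s['tool_rot']);
    g=R.from_rotvec(rv) if not isinstance(rv,R) else rv
    print('shift cm',np.round(r.inv().apply(np.asarray(X)-s['position'])*100,2),'turn',np.round((r.inv()*g).as_rotvec(degrees=True),2),'shift in goal axes',np.round(g.inv().apply(np.asarray(X)-s['position'])*100,2))
def st():
    s=ctrl.get_state();print({k:np.round(s[k],4).tolist() for k in ['time','position','tool_rot','ft_force','grip_width','joint_positions']})
E
cat > look.py <<'E'
from h import *
st()
ims={c:imaging.get_image(c) for c in ['scene','top','wrist']}
for c in ims: print(c,np.round(ims[c]['pose'],3).tolist(), np.round(ims[c]['intrinsics'],1).tolist())
a=[cv2.cvtColor(ims[c]['frame'],cv2.COLOR_RGB2BGR) for c in ['scene','top']]
cv2.imwrite('pics/a_scene.png',cv2.resize(a[0],(800,600)));cv2.imwrite('pics/a_top.png',cv2.resize(a[1],(800,600)))
for l in ['cradle','jar','jar_mouth','lid','lid_bar','lid_holder','holder_floor','stand','petri','timer_b','tape','beaker_b','film']:
    for c in ['scene','top']:
        print(l,c,[(np.round(x['conf'],2),(np.round(np.array(x['point'])*[420,560],1)).tolist(),np.round(at_z(ims[c],x['point'],0.007 if l=='holder_floor' else 0),3)[:2].tolist()) for x in finder.spot_point(l,c)[:4]])
E
python3 look.py
```

```text
{'time': 0.0, 'position': [0.1713, 0.6265, 0.2435], 'tool_rot': [-0.4178, -3.1136, 0.0029], 'ft_force': [0.4325, -0.3937, -0.2393], 'grip_width': 0.9922, 'joint_positions': [-1.2899, 0.3218, -0.0701, 1.4517, 0.0227, 1.3708, -0.0569]}
scene [[1.0, -0.014, 0.004, 0.507], [-0.013, -0.691, 0.723, -0.948], [-0.007, -0.723, -0.691, 1.034], [0.0, 0.0, 0.0, 1.0]] [[460.6, 0.0, 280.3], [0.0, 460.6, 210.0], [0.0, 0.0, 1.0]]
top [[0.051, -0.978, 0.201, 0.316], [-0.999, -0.051, 0.006, 0.004], [0.004, -0.201, -0.98, 1.148], [0.0, 0.0, 0.0, 1.0]] [[402.0, 0.0, 282.2], [0.0, 402.0, 207.3], [0.0, 0.0, 1.0]]
wrist [[0.263, 0.924, 0.277, 0.094], [0.965, -0.251, -0.077, 0.646], [-0.002, 0.288, -0.958, 0.384], [0.0, 0.0, 0.0, 1.0]] [[355.5, 0.0, 281.4], [0.0, 355.5, 209.8], [0.0, 0.0, 1.0]]
cradle scene [(np.float64(0.63), [228.6, 296.8], [0.564, 0.048])]
cradle top [(np.float64(0.77), [203.0, 274.8], [0.562, 0.033])]
jar scene [(np.float64(0.72), [223.2, 302.1], [0.581, 0.071])]
jar top [(np.float64(0.57), [188.1, 274.0], [0.607, 0.038])]
jar_mouth scene [(np.float64(0.94), [198.3, 287.9], [0.539, 0.18
[... 1617 characters left out ...]
37, 0.037])]
petri top [(np.float64(0.86), [269.7, 269.3], [0.369, 0.038]), (np.float64(0.23), [278.9, 159.0], [0.328, 0.346])]
timer_b scene [(np.float64(0.73), [275.6, 230.9], [0.37, -0.133])]
timer_b top [(np.float64(0.87), [272.1, 327.6], [0.371, -0.127])]
tape scene [(np.float64(0.83), [304.7, 346.2], [0.684, -0.237]), (np.float64(0.46), [210.7, 292.0], [0.551, 0.129])]
tape top [(np.float64(0.65), [166.7, 365.7], [0.687, -0.231])]
beaker_b scene [(np.float64(0.76), [198.1, 335.9], [0.699, 0.186])]
beaker_b top [(np.float64(0.92), [152.7, 223.6], [0.708, 0.195])]
film scene [(np.float64(0.74), [169.7, 225.8], [0.321, 0.346])]
film top [(np.float64(0.95), [278.7, 157.1], [0.328, 0.351])]
```

View pics/a_scene.png

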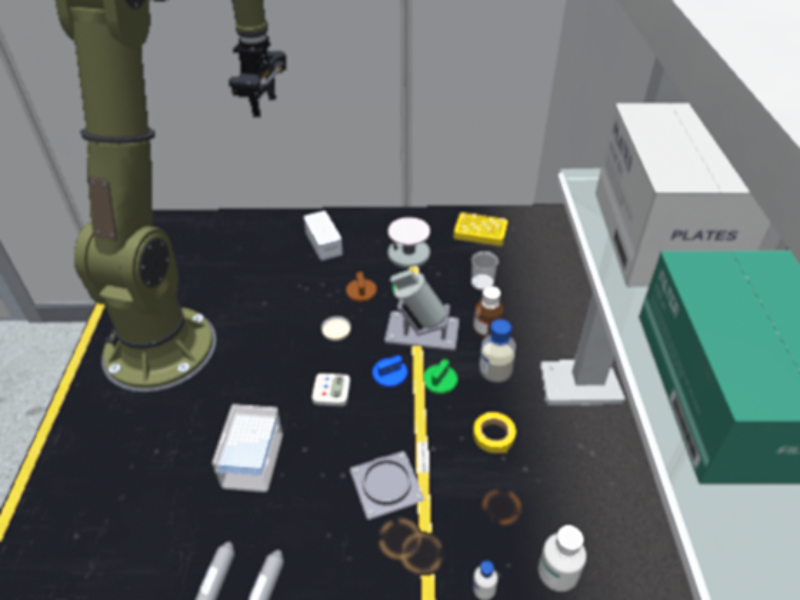

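View pics/a_top.png

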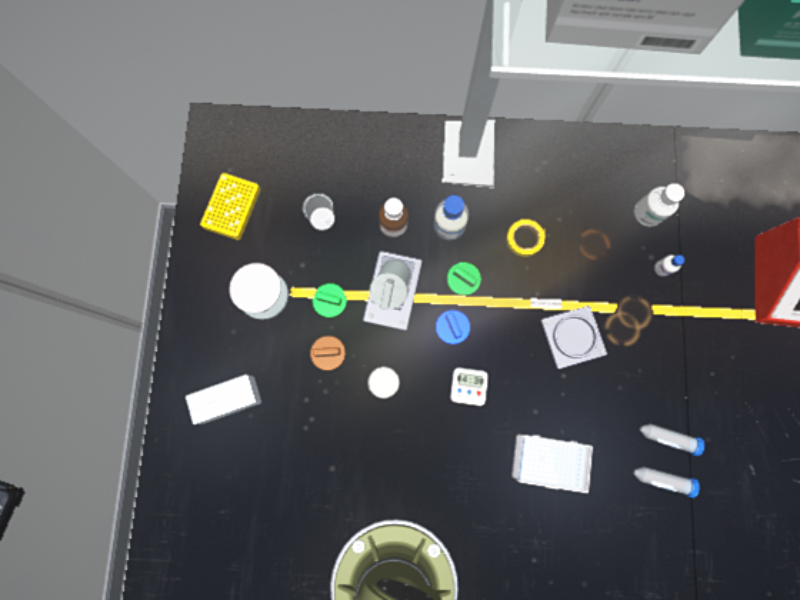

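The scene shows the leaning jar with its grey lid at (420,300) scene / (390,290) top. The stand is at +y and the holder at -y. The blue, green and brown lids are decoys. Next I'll take closer wrist views.

```bash
python3 -m jog '[[[-3.5,-2.4,-0.9,0,0,0,8.7],[-3.5,-2.4,-0.9,0,0,0,8.7],[-3.5,-2.4,-0.9,0,0,0,8.7],[-3.5,-2.4,-0.9,0,0,0,8.7],[-3.5,-2.4,-0.9,0,0,0,8.7],[-3.5,-2.4,-0.9,0,0,0,8.7],[-3.5,-2.4,-0.9,0,0,0,8.7],[-3.5,-2.4,-0.9,0,0,0,8.7],[-3.5,-2.4,-0.9,0,0,0,8.7],[0,0,0,0,0,0,8.7],[0,0,0,0,0,0,8.7]]]'
cat > look2.py <<'E'
import sys
from h import *
name=sys.argv[1];labs=sys.argv[2].split(',');cams=sys.argv[3].split(',')
st()
for c in cams:
    im=imaging.get_image(c)
    np.savez(f'{name}_{c}.npz',intrinsics=im['intrinsics'],pose=im['pose'],frame=im['frame'])
    cv2.imwrite(f'pics/{name}_{c}.png',cv2.resize(cv2.cvtColor(im['frame'],cv2.COLOR_RGB2BGR),(800,600),interpolation=cv2.INTER_CUBIC))
    for l in labs:
        print(l,c,[(round(x['conf'],2),(np.round(np.array(x['point'])*[420,560],1)).tolist(),np.round(at_z(im,x['point'],0.007 if l=='holder_floor' else 0),3)[:2].tolist()) for x in finder.spot_point(l,c)[:3]])
        if l in('stand','lid_holder','lid','cradle','jar'):
            for i,x in enumerate(finder.trace(l,c)[:3]): np.save(f'{name}_{c}_{l}{i}.npy',x['region']); print('  tr',round(x['conf'],2),np.round(np.array(x['point'])*[420,560],1))
E
python3 look2.py b stand,cradle,jar,jar_mouth,lid,lid_bar wrist
```

```text
time: 2.55
position: [0.419, 0.3349, 0.3261]
tool_rot: [0.422, 3.113, 0.002]
ft_force: [-0.5, 1.2, 0.0]
grip_width: 1.0
{'time': 2.55, 'position': [0.419, 0.3349, 0.3261], 'tool_rot': [0.4221, 3.1128, 0.002], 'ft_force': [-0.5122, 1.1935, 0.0261], 'grip_width': 1.0001, 'joint_positions': [-0.8974, 0.0468, 0.1814, 1.6108, -0.0091, 1.4836, 0.5858]}
stand wrist [(0.71, [252.2, 276.4], [0.535, 0.294])]
  tr 0.77 [263.1 276.5]
cradle wrist []
  tr 0.89 [281.  117.7]
jar wrist []
jar_mouth wrist []
lid wrist [(0.87, [207.3, 157.6], [0.428, 0.156]), (0.62, [275.2, 185.1], [0.535, 0.157])]
  tr 0.94 [207.7 150.8]
  tr 0.66 [274.8 201.1]
lid_bar wrist [(0.92, [212.7, 140.4], [0.429, 0.13])]
```

```bash
python3 -m jog '[[[-1.4,-4.2,0,0,0,0,8.7],[-1.4,-4.2,0,0,0,0,8.7],[-1.4,-4.2,0,0,0,0,8.7],[-1.4,-4.2,0,0,0,0,8.7],[-1.4,-4.2,0,0,0,0,8.7],[-1.4,-4.2,0,0,0,0,8.7],[-1.4,-4.2,0,0,0,0,8.7],[0,0,0,0,0,0,8.7],[0,0,0,0,0,0,8.7]]]'
python3 look2.py c cradle,jar,jar_mouth,lid,lid_bar wrist
```

```text
time: 4.0
position: [0.4354, 0.0254, 0.3258]
tool_rot: [0.422, 3.113, 0.002]
ft_force: [0.5, 0.1, -0.3]
grip_width: 1.0
{'time': 4.0, 'position': [0.4354, 0.0254, 0.3258], 'tool_rot': [0.4219, 3.1127, 0.0023], 'ft_force': [0.495, 0.0729, -0.2851], 'grip_width': 1.0, 'joint_positions': [-0.6574, -0.21, 0.4606, 1.8251, 0.0917, 1.5045, 1.0898]}
cradle wrist [(0.7, [250.5, 307.2], [0.561, 0.028]), (0.24, [115.5, 281.4], [0.372, 0.042])]
  tr 0.83 [223.7 304. ]
jar wrist []
jar_mouth wrist []
lid wrist [(0.89, [289.3, 217.1], [0.585, -0.115]), (0.86, [132.9, 378.7], [0.427, 0.157]), (0.74, [207.6, 395.1], [0.531, 0.159])]
  tr 0.97 [284.4 219.5]
  tr 0.84 [132. 380.]
  tr 0.69 [208.8 398.8]
lid_bar wrist [(0.94, [215.9, 401.9], [0.545, 0.166]), (0.91, [271.9, 318.1], [0.597, 0.035]), (0.8, [233.5, 205.8], [0.498, -0.102])]
```

View pics/c_wrist.png

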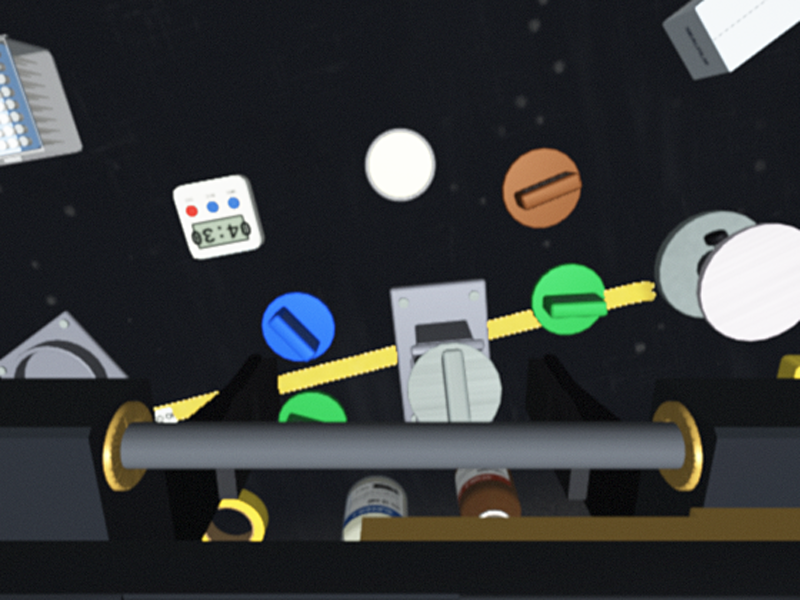

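The wrist view shows the cradle's front corners at (391,290) and (485,280). The lid bar is at about (454,388), running nearly along the image vertical.

```bash
cat > fit.py <<'E'
from h import *
from scipy.optimize import least_squares
W=np.load('c_wrist.npz'); S=imaging.get_image('scene');T=imaging.get_image('top')
s=.7
# visible straight edges as clicked px (560x420) ; model pts in cradle frame (m)
C=lambda x,y,z:np.array([x,y,z])/1000
ax=np.array([-.5,0,np.sqrt(.75)]);jb=np.array([.02,0,.047])
obs=[(W,[391*s,290*s],'c',(-75,45)),(W,[485*s,280*s],'c',(-75,-45)),
 (T,[364*s,320*s],'c',(-75,45)),(T,[408*s,329*s],'c',(-75,-45)),(T,[421*s,258*s],'c',(75,-45)),(T,[380*s,252*s],'c',(75,45)),
 (W,[318.1,271.9],'p',.121),(T,[271.8,203.7],'p',.121),(S,[281.3,193.7],'p',.121),(S,[287.9,198.3],'p',.095),(T,[273,200],'p',.095),
 (W,[307.2,250.5],'o',0),(T,[274.8,203],'o',0),(S,[296.8,228.6],'o',0)]
# corner sign: +y is image-left in top (right=-y); in wrist right = +y
obs[0]=(W,[391*s,290*s],'c',(-75,-45));obs[1]=(W,[485*s,280*s],'c',(-75,45))
def res(p,raw=False):
    x,y,a,zb=p;c,sn=np.cos(a),np.sin(a);M=np.array([[c,-sn,0],[sn,c,0],[0,0,1]]);o=np.array([x,y,0]);r=[]
    for im,px,k,v in obs:
        X=np.array([v[0]/1e3,v[1]/1e3,zb/100]) if k=='c' else (jb+ax*v if k=='p' else np.zeros(3))
        r.append((proj(im,o+M@X)-px))
    return np.array(r) if raw else np.r_[np.ravel(r),(zb-.8)/.5]
f=least_squares(res,[.56,.03,-.15,.8],loss='soft_l1');print(f.x,np.degrees(f.x[2]));print(np.round(res(f.x,True),1).tolist())
E
python3 fit.py; python3 - <<'E'
import cv2
a=cv2.imread('pics/a_top.png')
cv2.imwrite('pics/crop_top.png',cv2.resize(a[230:350,330:450],(720,720),interpolation=cv2.INTER_CUBIC)[:600])
E
```

```text
[ 0.56122534  0.03188889 -0.16112414  0.44619764] -9.231733286209115
[[-1.3, 0.6], [-0.4, 0.7], [-0.5, 0.8], [-0.7, 1.0], [0.8, 1.3], [-0.3, -0.7], [0.7, 1.7], [-0.8, 2.4], [1.8, 0.8], [-0.3, 2.4], [-0.8, 3.1], [2.9, -0.4], [0.4, 0.4], [-0.6, 3.7]]
```

```bash
cat >> h.py <<'E'
cx,cy,ca=.5612,.0319,-.1611
M=R.from_rotvec([0,0,ca]);ax=np.array([-.5,0,np.sqrt(.75)])
JR=M*R.from_matrix(np.array([[-.866025,0,.5],[0,1,0],[-.5,0,-.866025]]))
def jp(s): return np.array([cx,cy,0])+M.apply(np.array([.02,0,.047])+ax*s)
def down(yaw): # tool y at world angle yaw(deg)
    c,s=np.cos(np.radians(yaw)),np.sin(np.radians(yaw)); y=np.array([c,s,0]);z=np.array([0,0,-1.]);return R.from_matrix(np.c_[np.cross(y,z),y,z])
E
python3 -c "
from h import *
print(jp(.121),jp(.2),JR.as_rotvec());go(jp(.2),JR)"
```

```text
[0.52122442 0.03839636 0.15178907] [0.48223589 0.04473232 0.22020508] [ 0.21074225  2.61063027 -0.05646823]
shift cm [-4.04  3.   10.53] turn [ -1.58 -29.97  -5.89] shift in goal axes [ 1.51  2.56 11.29]
```

```bash
python3 -m jog '[[[0,0,0,-0.3,-5,-1,8.7],[0,0,0,-0.3,-5,-1,8.7],[0,0,0,-0.3,-5,-1,8.7],[0,0,0,-0.3,-5,-1,8.7],[0,0,0,-0.3,-5,-1,8.7],[0,0,0,-0.3,-5,-1,8.7],[0.4,0.6,2.8,0,0,0,8.7],[0.4,0.6,2.8,0,0,0,8.7],[0.4,0.7,2.8,0,0,0,8.7],[0.3,0.7,2.8,0,0,0,8.7],[0,0,0,0,0,0,8.7],[0,0,0,0,0,0,8.7]]]'
python3 -c "
from h import *
go(jp(.2),JR);st()"; python3 look2.py d lid_bar,lid wrist
```

```text
time: 5.75
position: [0.4833, 0.054, 0.2073]
tool_rot: [0.296, 2.854, -0.026]
ft_force: [0.1, -0.3, 0.9]
grip_width: 0.999
shift cm [-0.44 -0.92 -1.23] turn [ -0.44 -14.35  -2.57] shift in goal axes [-0.69 -0.94 -1.09]
{'time': 5.75, 'position': [0.4833, 0.054, 0.2073], 'tool_rot': [0.2961, 2.8536, -0.0256], 'ft_force': [0.0855, -0.3229, 0.9265], 'grip_width': 0.9992, 'joint_positions': [-0.1261, -0.1868, -0.1046, 2.0908, 0.1029, 0.9868, 1.0867]}
{'time': 5.75, 'position': [0.4833, 0.054, 0.2073], 'tool_rot': [0.2961, 2.8536, -0.0256], 'ft_force': [0.0855, -0.3229, 0.9265], 'grip_width': 0.9992, 'joint_positions': [-0.1261, -0.1868, -0.1046, 2.0908, 0.1029, 0.9868, 1.0867]}
lid_bar wrist [(0.78, [43.9, 393.8], [0.43, 0.161]), (0.72, [265.7, 146.8], [0.613, -0.135]), (0.67, [169.8, 404.3], [0.549, 0.167])]
lid wrist [(0.91, [40.3, 387.1], [0.426, 0.156]), (0.85, [163.1, 133.2], [0.486, -0.095]), (0.7, [151.1, 394.4], [0.527, 0.158])]
  tr 0.8 [257.5 271.4]
  tr 0.74 [157.7 398.8]
  tr 0.68 [166.1 129.3]
```

View pics/d_wrist.png

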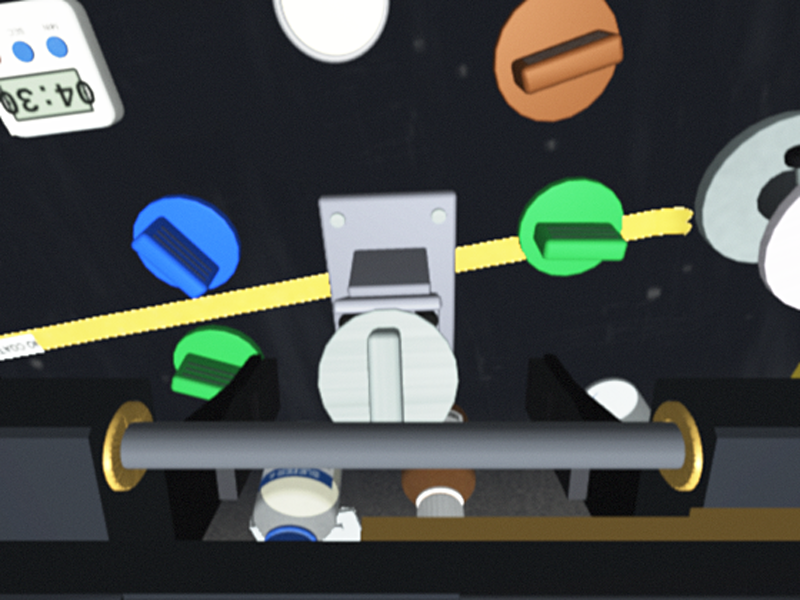

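The front corners are now at (320,199) and (456,193), with the grey lid at (388,370). Only half of the turn was executed, so I'll turn the rest more slowly and refit with this view.

```bash
python3 - <<'E'
s=open('fit.py').read()
s=s.replace("def res(","V=np.load('d_wrist.npz');obs+=[(V,[320*s,199*s],'c',(-75,-45)),(V,[456*s,193*s],'c',(-75,45)),(W,[391*s,290*s],'c',(-75,-45)),(W,[485*s,280*s],'c',(-75,45))]\ndef res(",1)
open('fit.py','w').write(s)
E
python3 fit.py
python3 -m jog '[[[0,0,-0.3,-0.1,-2.9,-0.5,8.7],[0,0,-0.3,-0.1,-2.9,-0.5,8.7],[0,0,-0.3,-0.1,-2.9,-0.5,8.7],[0,0,-0.2,-0.1,-2.9,-0.5,8.7],[0,0,0,0,-2.9,-0.5,8.7],[0,0,0,0,0,0,8.7]]]'
python3 -c "
from h import *
go(jp(.2),JR);st()"
```

```text
[ 0.56142555  0.03223401 -0.16325285  0.23273761] -9.353699481023801
[[-0.8, 0.2], [-0.3, 0.4], [-0.6, 0.8], [-0.9, 1.1], [0.7, 1.5], [-0.4, -0.6], [1.2, 1.8], [-1.0, 2.3], [1.9, 0.7], [-0.3, 2.3], [-0.9, 3.0], [3.2, -0.3], [0.2, 0.3], [-0.5, 3.6], [-0.2, -0.0], [0.3, 0.0], [-0.8, 0.2], [-0.3, 0.4]]
time: 6.65
position: [0.4958, 0.0595, 0.2105]
tool_rot: [0.214, 2.618, -0.066]
ft_force: [0.1, 0.5, -1.1]
grip_width: 1.003
shift cm [ 0.48 -1.68 -1.37] turn [-0.43 -0.44 -0.01] shift in goal axes [ 0.47 -1.67 -1.39]
{'time': 6.65, 'position': [0.4958, 0.0595, 0.2105], 'tool_rot': [0.2144, 2.6184, -0.0655], 'ft_force': [0.1123, 0.482, -1.1048], 'grip_width': 1.0025, 'joint_positions': [-0.1541, -0.3013, -0.1607, 2.2372, 0.2763, 0.7605, 0.9306]}
```

```bash
sed -i 's/^cx,cy,ca=.*/cx,cy,ca=.5614,.0322,-.1632/' h.py
python3 -m jog '[[[0.2,-0.8,0.3,-0.2,-0.2,0,8.7],[0.2,-0.8,0.3,-0.2,-0.2,0,8.7],[0,0,1,0,0,0,6.0],[0,0,1,0,0,0,6.0],[0,0,0,0,0,0,6.0],[0,0,0,0,0,0,6.0]]]'
python3 -c "
from h import *
go(jp(.13),JR);st()"; python3 look2.py e lid_bar wrist
```

```text
time: 7.25
position: [0.5077, 0.0428, 0.184]
tool_rot: [0.214, 2.615, -0.059]
ft_force: [-0.2, 0.4, 0.0]
grip_width: 0.737
shift cm [ 0.37 -0.17  2.6 ] turn [-0.09 -0.24  0.01] shift in goal axes [ 0.38 -0.17  2.6 ]
{'time': 7.25, 'position': [0.5077, 0.0428, 0.184], 'tool_rot': [0.2141, 2.6147, -0.059], 'ft_force': [-0.203, 0.4141, 0.0007], 'grip_width': 0.7369, 'joint_positions': [-0.0985, -0.2564, -0.1629, 2.2621, 0.2721, 0.6737, 0.9676]}
{'time': 7.25, 'position': [0.5077, 0.0428, 0.184], 'tool_rot': [0.2141, 2.6147, -0.059], 'ft_force': [-0.203, 0.4141, 0.0007], 'grip_width': 0.7369, 'joint_positions': [-0.0985, -0.2564, -0.1629, 2.2621, 0.2721, 0.6737, 0.9676]}
lid_bar wrist [(0.94, [209.4, 136.3], [0.621, -0.138]), (0.87, [114.8, 440.5], [0.553, 0.171]), (0.85, [116.1, 96.9], [0.507, -0.118])]
```

View pics/e_wrist.png

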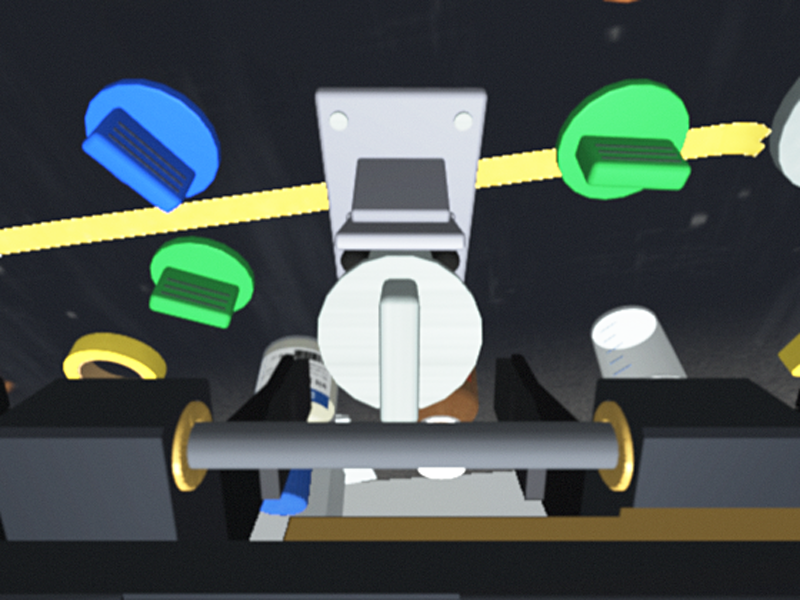

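The bar at x≈399 is centred between the jaws (centre 403). I'll check depth by projecting the lid disc.

```bash
python3 - <<'E'
from h import *
im=np.load('e_wrist.npz');e=M.apply([0,1,0]);u=M.apply([np.sqrt(.75),0,.5])
for n,p in dict(L=jp(.103)-.034*e,R=jp(.103)+.034*e,near=jp(.103)-.034*u,far=jp(.103)+.034*u,bartopnear=jp(.133)-.025*u).items(): print(n,proj(im,p)/.7)
E
```

```text
L [318.29190701 342.35359831]
R [484.4975732  342.53095079]
near [401.4059946  260.95066729]
far [401.35824755 416.70364128]
bartopnear [401.18119372 305.6637961 ]
```

```bash
python3 -m jog '[[[0.35,-0.1,0.4,0,-0.2,0,6.0],[0.35,-0.1,0.4,0,0,0,6.0],[0,0,0.6,0,0,0,5.0],[0,0,0.6,0,0,0,5.0],[0,0,0.5,0,0,0,4.0],[0,0,0,0,0,0,4.0],[0,0,0,0,0,0,4.0]]]' 6
python3 -c "
from h import *
go(jp(.13),JR);st()"
```

```text
time: 8.05
position: [0.5138, 0.0397, 0.1593]
tool_rot: [0.214, 2.61, -0.059]
ft_force: [-0.1, -0.1, -0.2]
grip_width: 0.476
shift cm [-0.29  0.03  0.14] turn [-0.08  0.01  0.01] shift in goal axes [-0.29  0.03  0.14]
{'time': 8.05, 'position': [0.5138, 0.0397, 0.1593], 'tool_rot': [0.2138, 2.6104, -0.0591], 'ft_force': [-0.0873, -0.116, -0.2151], 'grip_width': 0.4761, 'joint_positions': [-0.0851, -0.2133, -0.1694, 2.2851, 0.3056, 0.6062, 0.9366]}
```

```bash
python3 -m jog '[[[0,0,0.1,0,0,0,2.4],[0,0,0,0,0,0,2.0],[0,0,0,0,0,0,1.0],[0,0,0,0,0,0,0.5],[0,0,0,0,0,0,0.5],[0,0,0,0,0,0,0.5]]]' 6
python3 -m jog '[[[0,0,0,0,0,0,0.5],[0,0,0,0,0,0,0.5]]]' 30;python3 -c "
from h import *
go(jp(.13),JR);st()"
```

```text
time: 8.65
position: [0.5144, 0.0399, 0.1589]
tool_rot: [0.213, 2.61, -0.059]
ft_force: [-0.1, 1.7, 0.1]
grip_width: 0.161
time: 8.85
position: [0.5144, 0.0399, 0.1588]
tool_rot: [0.213, 2.61, -0.059]
ft_force: [-0.9, 0.6, 0.9]
grip_width: 0.154
shift cm [-0.26  0.    0.07] turn [-0.05  0.05  0.01] shift in goal axes [-0.26  0.    0.07]
{'time': 8.85, 'position': [0.5144, 0.0399, 0.1588], 'tool_rot': [0.2135, 2.6096, -0.0586], 'ft_force': [-0.8851, 0.6034, 0.928], 'grip_width': 0.154, 'joint_positions': [-0.0848, -0.2117, -0.1697, 2.2852, 0.3069, 0.6036, 0.9354]}
```

```bash
python3 -m jog '[[[-0.15,0,-0.2,0,0,0,0.5],[-0.1,0,-0.4,0,0,0,0.5],[0,0,-0.6,0,0,0,0.5],[0,0,-0.8,0,0,0,0.5],[0,0,-1,0,0,0,0.5],[0,0,-1,0,0,0,0.5],[0,0,0,0,0,0,0.5]]]'; python3 -c "
from h import *
go(jp(.13),JR);st()"
```

```text
time: 9.55
position: [0.4969, 0.0431, 0.196]
tool_rot: [0.213, 2.608, -0.058]
ft_force: [-0.1, 0.2, -1.6]
grip_width: 0.16
shift cm [ 0.07 -0.02  4.17] turn [-0.03  0.14  0.01] shift in goal axes [ 0.06 -0.03  4.17]
{'time': 9.55, 'position': [0.4969, 0.0431, 0.196], 'tool_rot': [0.2132, 2.6081, -0.0581], 'ft_force': [-0.1348, 0.1659, -1.6267], 'grip_width': 0.1598, 'joint_positions': [-0.1028, -0.3008, -0.1642, 2.2709, 0.2575, 0.7017, 0.9782]}
```

```bash
python3 -m jog '[[[-0.8,0,-1,0,3.5,0,0.5],[-0.7,0,-1.5,0,3.5,0,0.5],[-0.6,0,-2,0,3.5,0,0.5],[-0.6,0,-2,0,3.5,0,0.5],[-0.4,0,-2,0,3.5,0,0.5],[-0.3,0,-2,0,3.5,0,0.5],[0,0,-2,0,3.5,0,0.5],[0,0,-2,0,3.5,0,0.5],[0,0,0,0,2,0,0.5],[0,0,0,0,0,0,0.5]]]'; python3 -c "
from h import *
st();go([.48,-.20,.32],down(90-9.3))"
```

```text
time: 10.55
position: [0.4879, 0.0441, 0.3458]
tool_rot: [0.258, 3.13, -0.002]
ft_force: [-0.0, 0.3, -2.2]
grip_width: 0.163
{'time': 10.55, 'position': [0.4879, 0.0441, 0.3458], 'tool_rot': [0.258, 3.1297, -0.002], 'ft_force': [-0.0101, 0.2721, -2.2145], 'grip_width': 0.1627, 'joint_positions': [-0.1263, -0.0501, -0.0183, 1.6682, 0.0006, 1.5225, 1.2616]}
shift cm [ -3.22 -24.21   2.61] turn [-0.07  0.08 -0.13] shift in goal axes [ -3.17 -24.22   2.58]
```

Now I'll move beside the holder and look at it with the wrist camera.

```bash
python3 -m jog '[[[-0.4,-3.5,0.3,0,0,0,0.5],[-0.4,-3.5,0.3,0,0,0,0.5],[-0.4,-3.5,0.4,0,0,0,0.5],[-0.4,-3.5,0.4,0,0,0,0.5],[0,-3.5,0.4,0,0,0,0.5],[0,-3.5,0.4,0,0,0,0.5],[0,-3.0,0.4,0,0,0,0.5],[0,0,0,0,0,0,0.5],[0,0,0,0,0,0,0.5]]]'; python3 look2.py f holder_floor,lid_holder wrist; python3 look2.py f holder_floor,lid_holder top
```

```text
time: 11.45
position: [0.4629, -0.195, 0.3194]
tool_rot: [0.259, 3.13, -0.001]
ft_force: [0.2, 1.0, -1.4]
grip_width: 0.158
{'time': 11.45, 'position': [0.4629, -0.195, 0.3194], 'tool_rot': [0.2591, 3.1304, -0.0009], 'ft_force': [0.1583, 0.959, -1.4172], 'grip_width': 0.1578, 'joint_positions': [0.0986, -0.0286, 0.2422, 1.6981, 0.0074, 1.4707, 1.7456]}
holder_floor wrist [(0.8, [201.2, 180.6], [0.484, -0.335])]
lid_holder wrist [(0.96, [194.7, 182.6], [0.478, -0.333])]
  tr 0.59 [195.3 182.4]
{'time': 11.65, 'position': [0.4639, -0.1935, 0.3199], 'tool_rot': [0.2528, 3.1306, -0.0016], 'ft_force': [-0.165, 0.3901, -0.7023], 'grip_width': 0.1583, 'joint_positions': [0.0969, -0.0284, 0.2403, 1.6969, 0.0076, 1.4712, 1.746]}
holder_floor top [(0.62, [274.1, 158.2], [0.341, 0.347])]
lid_holder top []
```

View pics/f_wrist.png

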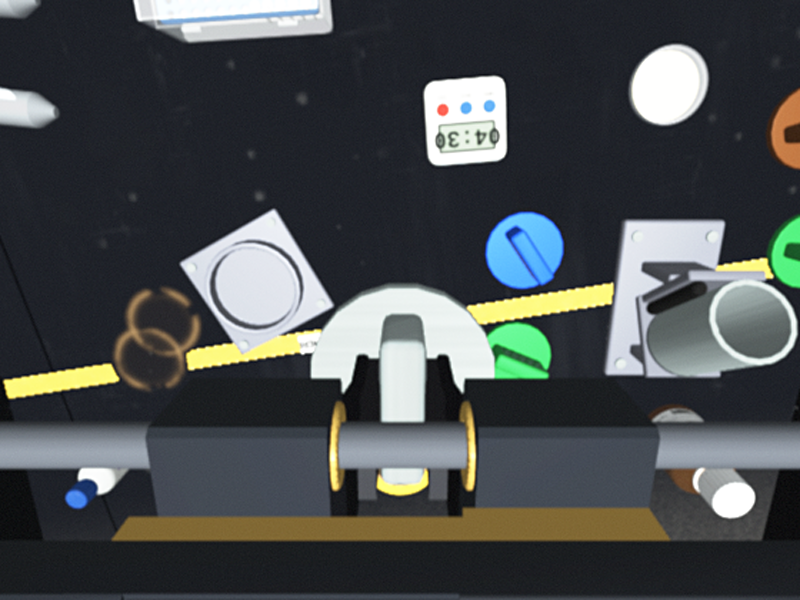

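The holder's foot corners are at (275,210), (181,263), (332,303) and (243,353). The lid is square in the jaws, with its disc apex at (405,285), and the open jar is still in the cradle.

```bash
python3 - <<'E'
from h import *
im=np.load('f_wrist.npz')
q=lambda u,v:np.array([v/600,u/800])
c=[at_z(im,q(*p),.005) for p in [(275,210),(181,263),(243,353),(332,303)]]
print(np.round(c,4).tolist(),'mean',np.mean(c,0), 'sides',[np.linalg.norm(c[i]-c[i-1]) for i in range(4)])
# dish rim outer via edges: colour segmentation of trace region
m=np.load('f_wrist_lid_holder0.npy');print(m.sum())
r=cv2.minAreaRect(np.argwhere(m)[:,::-1].astype(np.float32)); b=cv2.boxPoints(r); b3=[at_z(im,[p[1]/420,p[0]/560],.005) for p in b];print('trace',np.mean(b3,0),np.round(b/.7))
# lid offset in hand
s=ctrl.get_state();pos=np.array([0.4629,-0.195,0.3194]);r=R.from_rotvec([.2591,3.1304,-.0009])
for d in (.024,.027):
  for x in (-.004,-.002,0,.002,.004): print(d,x,np.round(proj(im,pos+r.apply([x+.034,0,d]))/.7,1),np.round(proj(im,pos+r.apply([x+.0,0.034,d]))/.7,1))
E
```

```text
[[0.4178, -0.3035, 0.005], [0.4506, -0.3997, 0.005], [0.5462, -0.3662, 0.005], [0.5108, -0.2711, 0.005]] mean [ 0.48137059 -0.33510989  0.005     ] sides [np.float64(0.09844557756494522), np.float64(0.10163462978071229), np.float64(0.10132355032425337), np.float64(0.1014525045718343)]
6079
trace [ 0.48172842 -0.33672879  0.005     ] [[177. 261.]
 [273. 203.]
 [335. 304.]
 [239. 362.]]
0.024 -0.004 [406.4 302.3] [501.1 393.2]
0.024 -0.002 [406.4 296.6] [501.4 388.2]
0.024 0 [406.4 290.9] [501.7 383.1]
0.024 0.002 [406.4 285.2] [502.1 377.9]
0.024 0.004 [406.4 279.4] [502.4 372.8]
0.027 -0.004 [406.3 299.8] [499.6 389.4]
0.027 -0.002 [406.3 294.2] [499.9 384.4]
0.027 0 [406.3 288.6] [500.2 379.4]
0.027 0.002 [406.3 282.9] [500.5 374.3]
0.027 0.004 [406.4 277.2] [500.8 369.2]
```

```bash
python3 -c "
from h import *
go([.483,-.335,.09],down(90-9.3))"
```

```text
shift cm [ -4.16 -13.54  23.01] turn [-0.07  0.04 -0.01] shift in goal axes [ -4.17 -13.57  22.99]
```

```bash
python3 -m jog '[[[-1.05,-3.4,0.5,0,0,0,0.5],[-1.05,-3.4,1.5,0,0,0,0.5],[-1.05,-3.4,2.5,0,0,0,0.5],[-1.05,-3.4,3.0,0,0,0,0.5],[0,0,4,0,0,0,0.5],[0,0,4,0,0,0,0.5],[0,0,3.5,0,0,0,0.5],[0,0,2,0,0,0,0.5],[0,0,1,0,0,0,0.5],[0,0,0,0,0,0,0.5],[0,0,0,0,0,0,0.5]]]'; python3 -c "
from h import *
st();go([.483,-.335,.0515],down(90-9.3))";python3 look2.py g holder_floor wrist
```

```text
time: 12.95
position: [0.4837, -0.3367, 0.1012]
tool_rot: [0.256, 3.129, -0.003]
ft_force: [-0.7, -0.6, -1.0]
grip_width: 0.157
{'time': 12.95, 'position': [0.4837, -0.3367, 0.1012], 'tool_rot': [0.2564, 3.129, -0.0032], 'ft_force': [-0.6775, -0.5885, -1.0242], 'grip_width': 0.1566, 'joint_positions': [0.2612, 0.3107, 0.3543, 1.7863, -0.1208, 1.0631, 2.0658]}
shift cm [0.11 0.16 4.97] turn [-0.11  0.13 -0.07] shift in goal axes [0.1  0.16 4.97]
{'time': 12.95, 'position': [0.4837, -0.3367, 0.1012], 'tool_rot': [0.2564, 3.129, -0.0032], 'ft_force': [-0.6775, -0.5885, -1.0242], 'grip_width': 0.1566, 'joint_positions': [0.2612, 0.3107, 0.3543, 1.7863, -0.1208, 1.0631, 2.0658]}
holder_floor wrist []
```

View pics/g_wrist.png

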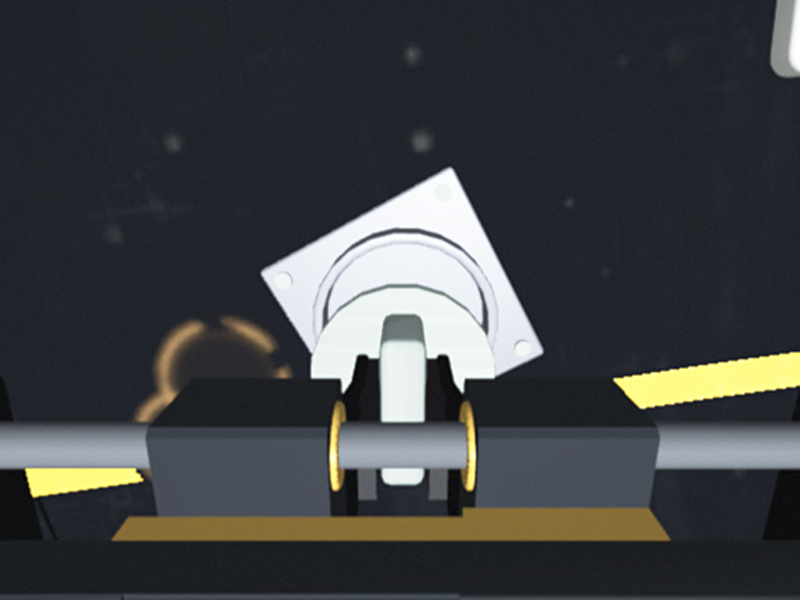

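The foot corners are at (262,272), (450,168) and (542,352). The dish's outer rim spans 314 to 497, with its apex at (406,230).

```bash
python3 - <<'E'
from h import *
im=np.load('g_wrist.npz')
q=lambda u,v:np.array([v/600,u/800])
a,b,k=[at_z(im,q(*p),.005) for p in [(262,272),(542,352),(450,168)]]
print((a+b)/2,np.linalg.norm(a-b),np.linalg.norm(a-k),np.linalg.norm(b-k))
r=R.from_rotvec([0.2564,3.129,-.0032]);e=at_z(im,q(406,230),.022);print('rim apex->centre',e-r.apply([.043,0,0]))
E
```

```text
[ 0.48140554 -0.33631263  0.005     ] 0.1433154141378817 0.10093372842937845 0.10178828512104571
rim apex->centre [ 0.48094242 -0.33610942  0.02209731]
```

```bash
python3 -m jog '[[[0.09,0.02,0.5,0,0,0,0.5],[0.09,0.02,1,0,0,0,0.5],[0,0,1,0,0,0,0.5],[0,0,1,0,0,0,0.5],[0,0,0.5,0,0,0,0.5],[0,0,0.2,0,0,0,0.5],[0,0,0.1,0,0,0,0.5],[0,0,0,0,0,0,0.5]]]'; python3 -c "
from h import *
st()"
```

```text
time: 13.85
position: [0.4813, -0.3358, 0.0571]
tool_rot: [0.257, 3.13, -0.002]
ft_force: [-0.6, 0.9, -2.1]
grip_width: 0.159
{'time': 13.85, 'position': [0.4813, -0.3358, 0.0571], 'tool_rot': [0.2569, 3.1304, -0.0022], 'ft_force': [-0.5782, 0.8693, -2.079], 'grip_width': 0.1589, 'joint_positions': [0.2714, 0.3597, 0.3454, 1.8241, -0.1428, 0.9809, 2.0829]}
```

```bash
python3 -m jog '[[[0,0,0.1,0,0,0,0.5],[0,0,0.1,0,0,0,0.5],[0,0,0.1,0,0,0,0.5],[0,0,0,0,0,0,0.5]]]';python3 -m jog '[[[0,0,0.1,0,0,0,0.5],[0,0,0,0,0,0,0.5]]]';python3 -m jog '[[[0,0,0.1,0,0,0,0.5],[0,0,0,0,0,0,0.5]]]'
```

```text
time: 14.25
position: [0.4813, -0.3357, 0.0542]
tool_rot: [0.257, 3.13, -0.002]
ft_force: [-0.1, -0.1, -1.2]
grip_width: 0.156
time: 14.45
position: [0.4814, -0.3358, 0.054]
tool_rot: [0.257, 3.13, -0.002]
ft_force: [-1.3, 1.5, 4.9]
grip_width: 0.159
time: 14.65
position: [0.4816, -0.3358, 0.0539]
tool_rot: [0.257, 3.13, -0.001]
ft_force: [-2.5, 2.2, 11.2]
grip_width: 0.157
```

```bash
python3 -m jog '[[[0,0,-0.13,0,0,0,0.5],[0,0,0,0,0,0,0.5]]]' 10; python3 -m jog '[[[0,0,0,0,0,0,1.5],[0,0,0,0,0,0,1.8],[0,0,0,0,0,0,2.6],[0,0,0,0,0,0,3],[0,0,0,0,0,0,3]]]';python3 look2.py i lid wrist; python3 look2.py i lid scene
```

```text
time: 14.85
position: [0.4816, -0.3358, 0.0539]
tool_rot: [0.257, 3.13, -0.002]
ft_force: [0.2, 1.6, 4.4]
grip_width: 0.161
time: 15.35
position: [0.481, -0.3357, 0.0531]
tool_rot: [0.257, 3.131, -0.002]
ft_force: [-0.2, 0.1, 0.1]
grip_width: 0.328
{'time': 15.35, 'position': [0.481, -0.3357, 0.0531], 'tool_rot': [0.257, 3.1309, -0.0019], 'ft_force': [-0.1538, 0.1149, 0.1098], 'grip_width': 0.3279, 'joint_positions': [0.2724, 0.3646, 0.3444, 1.8269, -0.1449, 0.974, 2.0844]}
lid wrist [(0.62, [252.8, 283.8], [0.485, -0.336])]
  tr 0.84 [244.2 280.9]
{'time': 15.5, 'position': [0.4811, -0.3356, 0.0532], 'tool_rot': [0.2569, 3.1307, -0.0019], 'ft_force': [0.279, -0.1445, -0.4969], 'grip_width': 0.3427, 'joint_positions': [0.2723, 0.3644, 0.3444, 1.8268, -0.1449, 0.974, 2.0844]}
lid scene [(0.72, [265.4, 306.6], [0.586, -0.1]), (0.6, [200.1, 289.6], [0.545, 0.18]), (0.56, [204.4, 282.7], [0.522, 0.159])]
  tr 0.61 [193.6 281.9]
  tr 0.16 [235.  308.5]
```

```bash
python3 - <<'E'
import cv2,numpy as np
a=cv2.imread('pics/i_wrist.png')[150:450,200:600];b=cv2.imread('pics/i_scene.png')[400:550,300:500]
cv2.imwrite('pics/i_both.png',np.hstack([cv2.resize(a,(400,300)),cv2.resize(b,(400,300),interpolation=cv2.INTER_CUBIC)]))
E
```

```text
(no output)
```

View pics/i_both.png

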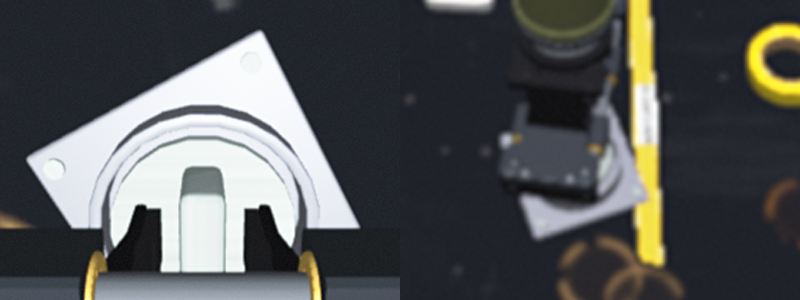

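The lid sits inside the rim and its bar is free between the open fingers. Retracting and moving to the jar.

```bash
python3 -m jog '[[[0,0,-0.5,0,0,0,3],[0,0,-2,0,0,0,3],[0,0,-3.5,0,0,0,3],[0,0,-4,0,0,0,5],[0,0,-4,0,0,0,8.7],[0,0,-4,0,0,0,8.7],[0,2,-4,0,0,0,8.7],[0,3.5,-1,0,0,0,8.7],[0,3.5,0,0,0,0,8.7],[0,3.5,0,0,0,0,8.7],[0,3.5,0,0,0,0,8.7],[0,3.5,0,0,0,0,8.7]]]'; python3 look2.py k lid,lid_bar,holder_floor wrist;python3 -m jog '[[[0,3.5,0,0,0,0,8.7],[0,3.5,0,0,0,0,8.7],[0,3.5,0,0,0,0,8.7],[0,3.5,0,0,0,0,8.7],[0,3.5,0,0,0,0,8.7],[0,0,0,0,0,0,8.7]]]'; python3 -c "
from h import *
st();go(jp(.155),JR)"
```

```text
time: 16.85
position: [0.5128, -0.1417, 0.2837]
tool_rot: [0.257, 3.13, -0.002]
ft_force: [1.0, -0.6, -0.6]
grip_width: 0.984
{'time': 16.85, 'position': [0.5128, -0.1417, 0.2837], 'tool_rot': [0.2573, 3.1297, -0.002], 'ft_force': [1.0002, -0.6344, -0.5732], 'grip_width': 0.984, 'joint_positions': [0.0135, 0.048, 0.2137, 1.6932, -0.0093, 1.4, 1.6352]}
lid wrist [(0.9, [144.5, 320.9], [0.487, -0.092]), (0.9, [49.1, 539.2], [0.424, 0.157]), (0.79, [224.2, 316.0], [0.585, -0.111])]
  tr 0.98 [174.2 109.1]
  tr 0.81 [147.  540.4]
  tr 0.73 [143.9 323.9]
lid_bar wrist [(0.7, [144.8, 556.6], [0.533, 0.182]), (0.68, [184.5, 102.1], [0.492, -0.362]), (0.68, [235.2, 315.6], [0.6, -0.114])]
holder_floor wrist []
time: 17.7
position: [0.5417, 0.0343, 0.2827]
tool_rot: [0.248, 3.132, 0.002]
ft_force: [-0.2, 1.1, 0.6]
grip_width: 0.997
{'time': 17.7, 'position': [0.5417, 0.0343, 0.2827], 'tool_rot': [0.2477, 3.1317, 0.0019], 'ft_force': [-0.1525, 1.1425, 0.6046], 'grip_width': 0.9972, 'joint_positions': [-0.1647, 0.0761, 0.0565, 1.6643, -0.0055, 1.4009, 1.3055]}
shift cm [ 3.77  0.12 10.15] turn [  0.15 -30.     0.28] shift in goal axes [8.34 0.11 6.9 ]
```

```bash
python3 -m jog '[[[0,0,0,0,-3,0,8.7],[0,0,0,0,-3,0,8.7],[0.5,0,0,0,-3,0,8.7],[0.5,0,0,0,-3,0,8.7],[1,0,0,0,-3,0,8.7],[1,0,0,0,-3,0,8.7],[1,0,0.5,0,-3,0,8.7],[1,0,0.5,0,-3,0,8.7],[1,0,1,0,-3,0,8.7],[1,0,1,0,-3,0,8.7],[0.5,0,1,0,0,0,8.7],[0,0,0,0,0,0,8.7]]]'; python3 -c "
from h import *
st();go(jp(.155),JR)
im=np.load('k_wrist.npz');print(at_z(im,[174.2/420,109.1/560],.025),at_z(im,[184.5/420,102.1/560],.043))"
```

```text
time: 18.9
position: [0.5053, 0.0402, 0.2155]
tool_rot: [0.22, 2.626, -0.068]
ft_force: [-0.6, 0.3, 0.4]
grip_width: 0.999
{'time': 18.9, 'position': [0.5053, 0.0402, 0.2155], 'tool_rot': [0.2198, 2.6259, -0.0684], 'ft_force': [-0.6282, 0.2632, 0.437], 'grip_width': 0.9989, 'joint_positions': [-0.0944, -0.2884, -0.1592, 2.215, 0.2395, 0.7612, 1.01]}
shift cm [1.74 0.15 2.95] turn [-0.57 -0.88 -0.07] shift in goal axes [1.79 0.13 2.92]
[ 0.47829894 -0.33652683  0.025     ] [ 0.48605158 -0.33822542  0.043     ]
```

```bash
python3 -m jog '[[[0.5,0,0.5,-0.3,-0.4,0,8.7],[0.5,0,0.8,-0.3,-0.5,0,8.7],[0.4,0.1,0.8,0,0,0,8.7],[0.4,0,0.8,0,0,0,8.7],[0,0,0,0,0,0,8.7],[0,0,0,0,0,0,8.7]]]'; python3 -c "
from h import *
st();go(jp(.155),JR)"; python3 look2.py l jar_mouth wrist
```

```text
time: 19.5
position: [0.5055, 0.0432, 0.1832]
tool_rot: [0.212, 2.606, -0.054]
ft_force: [-0.3, 0.6, 0.3]
grip_width: 1.001
{'time': 19.5, 'position': [0.5055, 0.0432, 0.1832], 'tool_rot': [0.2117, 2.6065, -0.054], 'ft_force': [-0.3017, 0.5527, 0.3299], 'grip_width': 1.0008, 'joint_positions': [-0.0865, -0.2661, -0.1743, 2.2738, 0.2673, 0.6611, 0.9702]}
shift cm [ 0.15 -0.18  0.14] turn [0.16 0.23 0.02] shift in goal axes [ 0.15 -0.18  0.14]
{'time': 19.5, 'position': [0.5055, 0.0432, 0.1832], 'tool_rot': [0.2117, 2.6065, -0.054], 'ft_force': [-0.3017, 0.5527, 0.3299], 'grip_width': 1.0008, 'joint_positions': [-0.0865, -0.2661, -0.1743, 2.2738, 0.2673, 0.6611, 0.9702]}
jar_mouth wrist [(0.59, [237.9, 281.2], [0.695, 0.011])]
```

View pics/l_wrist.png

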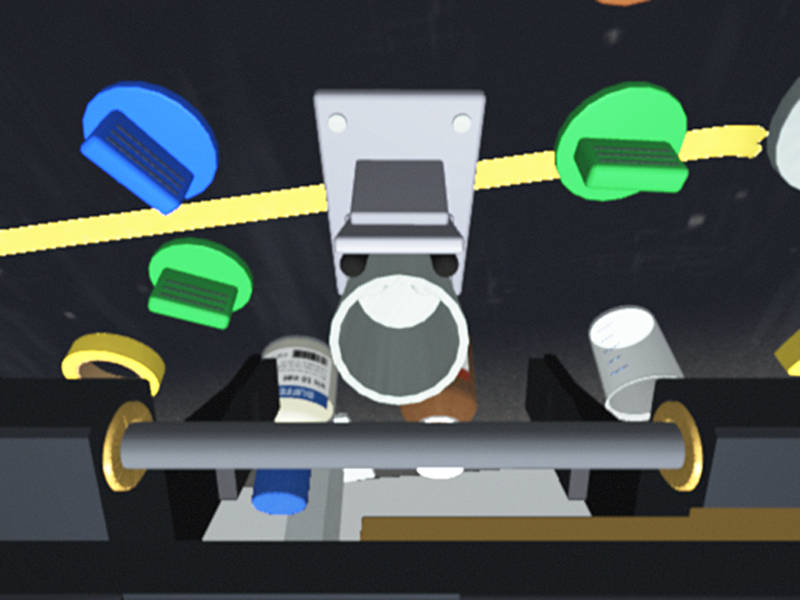

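The mouth outline runs from x 330 to 468 and y 276 to 404 between the jaws. I'll compare it with the model.

```bash
python3 - <<'E'
from h import *
im=np.load('l_wrist.npz');e=M.apply([0,1,0]);u=M.apply([np.sqrt(.75),0,.5])
for n,p in dict(L=jp(.095)-.03*e,R=jp(.095)+.03*e,near=jp(.095)-.03*u,far=jp(.095)+.03*u).items(): print(n,np.round(proj(im,p)/.7,1))
go(jp(.065),JR)
E
```

```text
L [330.2 339.3]
R [471.1 339.3]
near [400.7 270.8]
far [400.7 402.5]
shift cm [ 0.24 -0.21  9.17] turn [0.17 0.28 0.01] shift in goal axes [ 0.19 -0.18  9.17]
```

```bash
python3 -m jog '[[[0.02,-0.12,0.2,0.1,0.1,0,8.7],[0.03,-0.12,0.4,0.1,0.1,0,8.7],[0,0,1,0,0,0,8.7],[0,0,1.2,0,0,0,8.7],[0,0,1.2,0,0,0,8.7],[0,0,1.2,0,0,0,8.7],[0,0,1.2,0,0,0,8.7],[0,0,1.2,0,0,0,8.7],[0,0,0.8,0,0,0,8.7],[0,0,0.5,0,0,0,8.7],[0,0,0.3,0,0,0,8.7],[0,0,0,0,0,0,8.7]]]' 8; python3 -c "
from h import *
st();go(jp(.063),JR)"
```

```text
time: 20.8
position: [0.55, 0.0332, 0.1029]
tool_rot: [0.213, 2.61, -0.058]
ft_force: [-0.0, -0.1, -0.4]
grip_width: 0.998
{'time': 20.8, 'position': [0.55, 0.0332, 0.1029], 'tool_rot': [0.2134, 2.6103, -0.0584], 'ft_force': [-0.0378, -0.0653, -0.3758], 'grip_width': 0.9979, 'joint_positions': [-0.0388, -0.0433, -0.1879, 2.2718, 0.4278, 0.4591, 0.8374]}
shift cm [0.07 0.08 0.11] turn [-0.05  0.01  0.02] shift in goal axes [0.07 0.08 0.11]
```

Good, no contact. I'll close gently, then firm up.

```bash
python3 -m jog '[[[0,0,0,0,0,0,7],[0,0,0,0,0,0,6.4],[0,0,0,0,0,0,6.0],[0,0,0,0,0,0,5.6],[0,0,0,0,0,0,5],[0,0,0,0,0,0,5],[0,0,0,0,0,0,5]]]' 8; python3 -m jog '[[[0,0,0,0,0,0,5],[0,0,0,0,0,0,5],[0,0,0,0,0,0,5]]]' 50;
```

```text
time: 21.5
position: [0.5503, 0.0341, 0.1036]
tool_rot: [0.212, 2.609, -0.057]
ft_force: [-2.0, 3.2, 3.8]
grip_width: 0.698
time: 21.8
position: [0.5503, 0.0341, 0.1037]
tool_rot: [0.212, 2.609, -0.057]
ft_force: [-3.4, 4.2, 4.0]
grip_width: 0.694
```

```bash
python3 -m jog '[[[0,0,-0.3,0,0,0,5],[0,0,-0.6,0,0,0,5],[0,0,-0.9,0,0,0,5],[0,0,-1,0,0,0,5],[0,0,-1,0,0,0,5],[0,0,-1,0,0,0,5],[0,0,-1,0,0,0,5],[0,0,-1,0,0,0,5],[0,0,-1,0,0,0,5],[0,0,-0.5,0,0,0,5],[0,0,0,0,0,0,5]]]'; python3 -c "
from h import *
st();go(jp(.063),JR)"; python3 look2.py m jar wrist
```

```text
time: 22.9
position: [0.5075, 0.0391, 0.1737]
tool_rot: [0.215, 2.613, -0.06]
ft_force: [0.5, 0.6, -7.0]
grip_width: 0.692
{'time': 22.9, 'position': [0.5075, 0.0391, 0.1737], 'tool_rot': [0.2152, 2.6129, -0.0604], 'ft_force': [0.5433, 0.6177, -6.9653], 'grip_width': 0.6925, 'joint_positions': [-0.0758, -0.2466, -0.1768, 2.2775, 0.2756, 0.6457, 0.9668]}
shift cm [-0.12  0.22  8.39] turn [-0.16 -0.14 -0.03] shift in goal axes [-0.1   0.2   8.39]
{'time': 22.9, 'position': [0.5075, 0.0391, 0.1737], 'tool_rot': [0.2152, 2.6129, -0.0604], 'ft_force': [0.5433, 0.6177, -6.9653], 'grip_width': 0.6925, 'joint_positions': [-0.0758, -0.2466, -0.1768, 2.2775, 0.2756, 0.6457, 0.9668]}
jar wrist [(0.7, [240.5, 279.6], [0.687, 0.005])]
  tr 0.91 [274.7 284.7]
```

View pics/m_wrist.png

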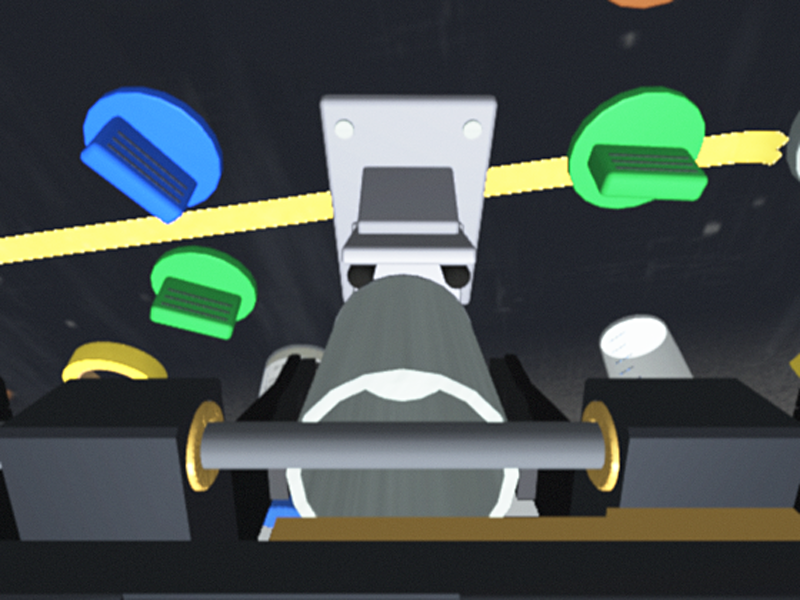

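The jar is held with its bottom past the back plate and about 7 N extra weight. I'll move up and forward, then turn it upright.

```bash
python3 -m jog '[[[-0.6,0,-0.3,0,0,0,5],[-1.3,0,-0.65,0,0,0,5],[-1.3,0,-0.7,0,0,0,5],[-1.3,0,-0.7,0,0,0,5],[-1.3,0,-0.7,0,0,0,5],[-1.3,0,-0.8,0,0.5,0,5],[-1,0,-1,0,2,0,5],[-1,0,-1,0,3,0,5],[-0.7,0,-1,0,3,0,5],[-0.5,0,-1,0,3,0,5],[0,0,-1,0,3,0,5],[0,0,-1,0,3,0,5]]]'; python3 -c "
from h import *
st();go([.5,.10,.32],down(90-9.3))"
```

```text
time: 24.25
position: [0.5574, 0.0322, 0.3156]
tool_rot: [0.238, 2.913, -0.026]
ft_force: [0.1, 0.5, -5.9]
grip_width: 0.692
{'time': 24.25, 'position': [0.5574, 0.0322, 0.3156], 'tool_rot': [0.2381, 2.9126, -0.0263], 'ft_force': [0.0656, 0.5099, -5.9042], 'grip_width': 0.692, 'joint_positions': [-0.0874, -0.0517, -0.0569, 1.7451, 0.0668, 1.239, 1.248]}
shift cm [ 6.51  5.76 -1.91] turn [-1.00e-02  1.26e+01 -5.00e-02] shift in goal axes [ 6.76  5.76 -0.44]
```

```bash
python3 -m jog '[[[0,0,0,0,3,0,5],[0,0,0,0,3,0,5],[0.5,0.5,0,0,3,0,5],[1.5,1.5,0,0,3,0,5],[2,2,0,0,0.6,0,5],[2,2,0,0,0,0,5],[2,2,0,0,0,0,5],[1,1.5,0,0,0,0,5],[0,0.8,0,0,0,0,5],[0,0,0,0,0,0,5],[0,0,0,0,0,0,5]]]'; python3 look2.py n stand wrist; python3 look2.py n stand top
```

```text
time: 25.35
position: [0.4854, 0.1475, 0.312]
tool_rot: [0.258, 3.131, -0.002]
ft_force: [-1.5, 0.2, -5.8]
grip_width: 0.69
{'time': 25.35, 'position': [0.4854, 0.1475, 0.312], 'tool_rot': [0.2584, 3.1306, -0.0019], 'ft_force': [-1.4529, 0.1563, -5.7942], 'grip_width': 0.6903, 'joint_positions': [-0.1958, -0.0017, -0.1518, 1.6869, 0.001, 1.4565, 1.0583]}
stand wrist [(0.73, [190.5, 400.3], [0.539, 0.294])]
  tr 0.9 [196.7 413.5]
{'time': 25.5, 'position': [0.4847, 0.1473, 0.3116], 'tool_rot': [-0.2598, -3.1299, 0.0016], 'ft_force': [-0.8239, 0.0275, -5.8529], 'grip_width': 0.6896, 'joint_positions': [-0.1953, -0.0021, -0.152, 1.6881, 0.0002, 1.4568, 1.0579]}
stand top []
```

View pics/n_wrist.png

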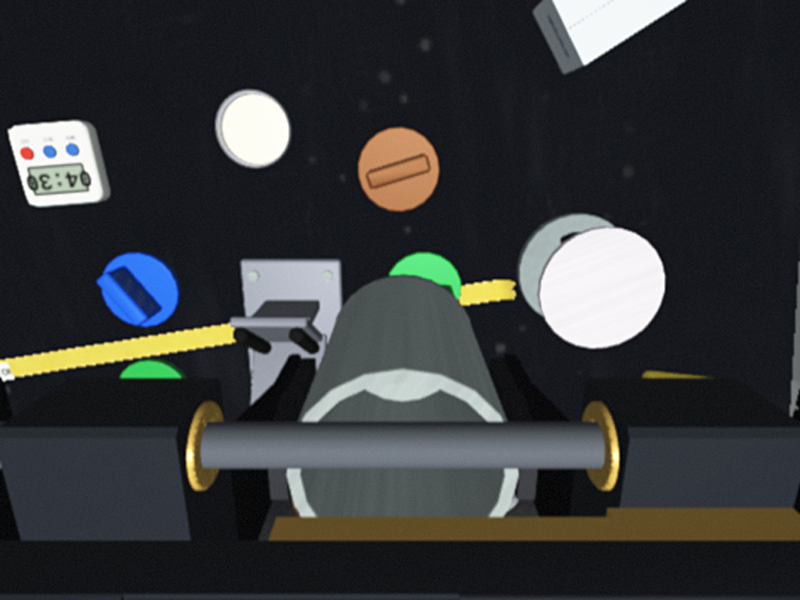

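The white plate is centred at about (602,287), with the stand base behind it. I'll triangulate the plate using several views.

```bash
python3 - <<'E'
from h import *
from scipy.optimize import least_squares
S=imaging.get_image('scene')
a=cv2.imread('pics/a_top.png');top=dict(np.load('n_top.npz'));top['frame']=cv2.cvtColor(cv2.resize(a,(560,420),interpolation=cv2.INTER_AREA),cv2.COLOR_BGR2RGB)
a=cv2.imread('pics/a_scene.png');S['frame']=cv2.cvtColor(cv2.resize(a,(560,420),interpolation=cv2.INTER_AREA),cv2.COLOR_BGR2RGB)
V=[('n',np.load('n_wrist.npz'),(602*.7,287*.7)),('b',np.load('b_wrist.npz'),None),('top',top,(257*.7,289*.7)),('scene',S,(409*.7,231*.7))]
E=[]
for n,im,c in V:
    f=im['frame']; w=(f.min(2)>200).astype(np.uint8)
    if c is None: c=proj(im,[.535,.295,.075]); print('b guess',c)
    k,l,st_,ce=cv2.connectedComponentsWithStats(w)
    i=1+np.argmin(np.linalg.norm(ce[1:]-c,axis=1)+1e3*(st_[1:,4]<150))
    ct=max(cv2.findContours((l==i).astype(np.uint8),cv2.RETR_EXTERNAL,cv2.CHAIN_APPROX_NONE)[0],key=len)
    e=cv2.fitEllipse(cv2.convexHull(ct));print(n,np.round(e[0],1),np.round(e[1],1),st_[i].tolist());E.append((n,im,e))
def ell(im,X):
    t=np.linspace(0,2*np.pi,40,endpoint=False);return cv2.fitEllipse(np.array([proj(im,X+.048*np.array([np.cos(u),np.sin(u),0])) for u in t],np.float32))
def res(X,use):
    r=[]
    for n,im,e in E:
        if n in use:
            g=ell(im,X); r+=list(np.subtract(g[0],e[0]))+[(np.mean(g[1])-np.mean(e[1]))*.5]
    return r
for use in (['n','b','top','scene'],['n','top','scene'],['n','top'],['n'],['n','scene']):
    f=least_squares(res,[.535,.295,.075],args=(use,));print(use,np.round(f.x,4),np.round(f.fun,1))
E
```

```text
n [421.2 201. ] [79.8 90. ] [378, 160, 87, 83, 5660]
b guess [276.18114077 276.58733821]
b [275.1 275. ] [70.1 78. ] [236, 240, 79, 55, 3602]
top [180. 203.] [35.4 39.6] [161, 185, 39, 37, 1063]
scene [285.9 161.1] [17.4 27.3] [273, 153, 27, 17, 381]
['n', 'b', 'top', 'scene'] [0.5344 0.2936 0.0758] [ 0.5 -0.1  0.6 -0.1  0.6  0.6 -1.7 -0.5 -1.3 -0.1 -0.   0.3]
['n', 'top', 'scene'] [0.5346 0.2934 0.075 ] [-0.   0.   0.5 -1.5 -0.5 -1.3 -0.   0.2  0.3]
['n', 'top'] [0.5349 0.2949 0.075 ] [ 1.4  0.1  0.5 -2.1 -0.7 -1.3]
['n'] [0.5356 0.2945 0.0719] [-0.   0.   0.1]
['n', 'scene'] [0.5351 0.2946 0.0745] [1.  0.1 0.4 0.1 0.1 0.3]
```

```bash
python3 -c "
from h import *
st();go([.535,.294,.17],down(90-9.3))"
```

```text
{'time': 25.7, 'position': [0.4841, 0.1482, 0.3116], 'tool_rot': [-0.2575, -3.1298, 0.0012], 'ft_force': [-0.2634, 0.0013, -5.7251], 'grip_width': 0.6908, 'joint_positions': [-0.1958, -0.0026, -0.1532, 1.6887, -0.0002, 1.4569, 1.0576]}
shift cm [-2.65 15.22 14.14] turn [-0.05 -0.07 -0.11] shift in goal axes [-2.66 15.21 14.16]
```

```bash
python3 -m jog '[[[-0.3,1,0,0,0,0,5],[-0.4,2.4,0,0,0,0,5],[-0.4,2.4,0.4,0,0,0,5],[-0.4,2.4,1,0,0,0,5],[-0.4,2.4,1.5,0,0,0,5],[-0.4,2.4,1.5,0,0,0,5],[-0.3,1.4,2,0,0,0,5],[0,0.8,2.5,0,0,0,5],[0,0,2.2,0,0,0,5],[0,0,1.5,0,0,0,5],[0,0,1,0,0,0,5],[0,0,0,0,0,0,5]]]'; python3 -m jog '[[[0,0,0,0,0,0,5]]]'; python3 -c "
from h import *
st();go([.535,.294,.145],down(90-9.3))"; python3 look2.py o jar wrist,scene
```

```text
time: 26.9
position: [0.5336, 0.2938, 0.174]
tool_rot: [-0.257, -3.128, 0.003]
ft_force: [0.4, 0.4, -5.6]
grip_width: 0.69
time: 27.0
position: [0.5348, 0.2945, 0.1764]
tool_rot: [0.257, 3.131, 0.0]
ft_force: [0.7, -0.4, -5.2]
grip_width: 0.695
{'time': 27.0, 'position': [0.5348, 0.2945, 0.1764], 'tool_rot': [0.257, 3.131, 0.0003], 'ft_force': [0.6637, -0.3571, -5.1919], 'grip_width': 0.6946, 'joint_positions': [-0.3431, 0.2894, -0.244, 1.6363, 0.0732, 1.2246, 0.8049]}
shift cm [-0.03 -0.05  3.14] turn [ 0.01  0.   -0.09] shift in goal axes [-0.03 -0.05  3.14]
{'time': 27.0, 'position': [0.5348, 0.2945, 0.1764], 'tool_rot': [0.257, 3.131, 0.0003], 'ft_force': [0.6637, -0.3571, -5.1919], 'grip_width': 0.6946, 'joint_positions': [-0.3431, 0.2894, -0.244, 1.6363, 0.0732, 1.2246, 0.8049]}
jar wrist [(0.72, [238.3, 282.2], [0.577, 0.287])]
  tr 0.87 [273.1 280.9]
jar scene [(0.76, [152.6, 287.7], [0.545, 0.442])]
```

```bash
python3 - <<'E'
import cv2,numpy as np
a=cv2.imread('pics/o_wrist.png');b=cv2.imread('pics/o_scene.png')[130:330,330:530]
cv2.imwrite('pics/o_both.png',np.hstack([cv2.resize(a,(400,300)),cv2.resize(b,(300,300),interpolation=cv2.INTER_CUBIC)]))
E
```

```text
(no output)
```

View pics/o_both.png

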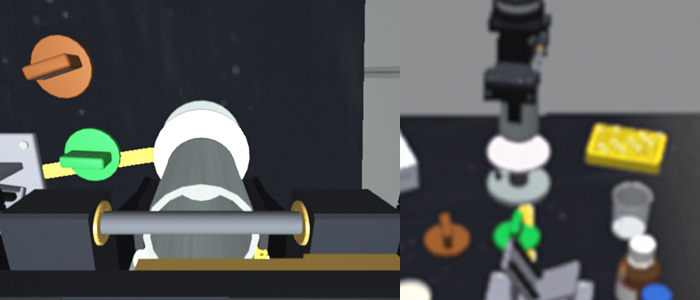

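The jar is upright and centred over the plate. I've now used all 12 views, so from here I'll work from force readings and numbers.

```bash
python3 -m jog '[[[0,0,0.5,0,0,0,5],[0,0,0.7,0,0,0,5],[0,0,0.5,0,0,0,5],[0,0,0.3,0,0,0,5],[0,0,0.1,0,0,0,5],[0,0,0.1,0,0,0,5],[0,0,0,0,0,0,5]]]';for i in 1; do :; done; python3 -m jog '[[[0,0,0.15,0,0,0,5],[0,0,0.15,0,0,0,5],[0,0,0.15,0,0,0,5],[0,0,0,0,0,0,5]]]'
```

```text
time: 28.0
position: [0.5342, 0.2944, 0.1535]
tool_rot: [-0.256, -3.13, 0.001]
ft_force: [0.6, 0.0, -5.8]
grip_width: 0.694
time: 28.4
position: [0.5339, 0.2943, 0.1487]
tool_rot: [-0.256, -3.13, 0.002]
ft_force: [0.0, 0.6, -6.3]
grip_width: 0.694
```

```bash
python3 -m jog '[[[0,0,0.1,0,0,0,5],[0,0,0.1,0,0,0,5],[0,0,0,0,0,0,5]]]'
```

```text
time: 28.7
position: [0.534, 0.2943, 0.1468]
tool_rot: [-0.256, -3.13, 0.001]
ft_force: [0.4, 0.0, -5.7]
grip_width: 0.687
```

```bash
python3 -m jog '[[[0,0,0.1,0,0,0,5],[0,0,0.1,0,0,0,5],[0,0,0,0,0,0,5]]]'; python3 -m jog '[[[0,0,0.1,0,0,0,5],[0,0,0,0,0,0,5]]]';python3 -m jog '[[[0,0,0.1,0,0,0,5],[0,0,0,0,0,0,5]]]'
```

```text
time: 29.0
position: [0.534, 0.2943, 0.1448]
tool_rot: [-0.256, -3.13, 0.001]
ft_force: [0.4, 0.3, -5.8]
grip_width: 0.691
time: 29.2
position: [0.534, 0.2943, 0.1438]
tool_rot: [-0.256, -3.13, 0.001]
ft_force: [-0.7, -0.3, -5.5]
grip_width: 0.695
time: 29.4
position: [0.534, 0.2943, 0.1428]
tool_rot: [-0.256, -3.13, 0.001]
ft_force: [-0.4, 0.4, -5.8]
grip_width: 0.687
```

```bash
python3 -m jog '[[[0,0,0.1,0,0,0,5],[0,0,0,0,0,0,5]]]'; python3 -m jog '[[[0,0,0.1,0,0,0,5],[0,0,0,0,0,0,5]]]';python3 -m jog '[[[0,0,0.1,0,0,0,5],[0,0,0,0,0,0,5]]]'
```

```text
time: 29.6
position: [0.5342, 0.2944, 0.1421]
tool_rot: [-0.256, -3.13, 0.001]
ft_force: [0.4, -0.3, -4.5]
grip_width: 0.691
time: 29.8
position: [0.5342, 0.2945, 0.1421]
tool_rot: [-0.256, -3.13, 0.001]
ft_force: [-2.6, -1.4, 1.6]
grip_width: 0.693
time: 30.0
position: [0.5342, 0.2945, 0.142]
tool_rot: [-0.256, -3.131, 0.001]
ft_force: [-4.4, -2.1, 7.1]
grip_width: 0.692
```

Contact at TCP z = 0.142, which matches the estimate. I'll ease the preload, relax the grip and open.

```bash
python3 -m jog '[[[0,0,-0.1,0,0,0,5],[0,0,0,0,0,0,5]]]' 20; python3 -m jog '[[[0,0,0,0,0,0,5],[0,0,0,0,0,0,5]]]' 5;  python3 -m jog '[[[0,0,0,0,0,0,6.2],[0,0,0,0,0,0,6.6],[0,0,0,0,0,0,7.4],[0,0,0,0,0,0,8.7],[0,0,0,0,0,0,8.7],[0,0,0,0,0,0,8.7]]]'
```

```text
time: 30.2
position: [0.5342, 0.2944, 0.142]
tool_rot: [-0.256, -3.131, 0.001]
ft_force: [-4.3, -1.9, 7.0]
grip_width: 0.699
time: 30.4
position: [0.5343, 0.2945, 0.1419]
tool_rot: [-0.256, -3.131, 0.001]
ft_force: [-3.8, -2.2, 5.8]
grip_width: 0.703
time: 31.0
position: [0.5342, 0.2944, 0.1409]
tool_rot: [-0.256, -3.13, 0.001]
ft_force: [0.1, 0.2, -0.3]
grip_width: 0.978
```

```bash
python3 -m jog '[[[0,0,-0.5,0,0,0,8.7],[0,0,-1,0,0,0,8.7],[0,0,-1.5,0,0,0,8.7],[0,0,-2,0,0,0,8.7],[0,0,-2,0,0,0,8.7],[0,0,-3,0,0,0,8.7],[0,0,-3,0,0,0,8.7],[0,0,-3,0,0,0,8.7],[0,-3,-1,0,0,0,8.7],[2,-3,0,0,0,0,8.7],[2,-3,0,0,0,0,8.7],[0,0,0,0,0,0,8.7]]]'
python3 look2.py p jar,jar_mouth,stand,lid_holder,lid,ball_0_center,jar_middle wrist; python3 look2.py p jar,jar_mouth,lid,lid_bar,holder_floor,petri,timer_b,tape,beaker_b,film top
python3 look2.py p jar,jar_mouth,lid,lid_bar scene
```

```text
time: 32.2
position: [0.4787, 0.2088, 0.3133]
tool_rot: [0.262, 3.13, -0.003]
ft_force: [0.0, 0.2, 0.4]
grip_width: 1.004
{'time': 32.2, 'position': [0.4787, 0.2088, 0.3133], 'tool_rot': [0.2621, 3.1297, -0.0028], 'ft_force': [0.0218, 0.2179, 0.3965], 'grip_width': 1.0038, 'joint_positions': [-0.2559, 0.0325, -0.2123, 1.6504, 0.0089, 1.4597, 0.9346]}
jar wrist [(0.67, [218.2, 366.6], [0.564, 0.308])]
  tr 0.6 [230.4 377.2]
jar_mouth wrist [(0.75, [249.4, 393.0], [0.616, 0.34]), (0.52, [130.2, 5.7], [0.374, -0.125])]
stand wrist [(0.74, [200.4, 351.7], [0.536, 0.291])]
  tr 0.91 [190.5 345.9]
lid_holder wrist []
lid wrist [(0.86, [210.4, 60.7], [0.486, -0.093]), (0.72, [211.8, 251.2], [0.53, 0.157]), (0.63, [133.7, 232.5], [0.426, 0.154])]
  tr 0.73 [131.9 229.7]
  tr 0.64 [213.8 251.4]
  tr 0.63 [213.6  52.9]
ball_0_center wrist [(0.16, [215.3, 367.6], [0.561, 0.31])]
jar_middle wrist [(0.94, [229.7, 377.4], [0.583, 0.321]), (0.63, [247.7, 166.4], [0.562, 0.032])]
{'time': 32.8, 'position': [0.4803, 0.2124, 0.3108], 'tool_rot': [-0.2556, -3.1294, 0.0012], 'ft_force': [0.4665, -0.5943
[... 808 characters left out ...]
osition': [0.4802, 0.2122, 0.3111], 'tool_rot': [-0.2563, -3.13, 0.001], 'ft_force': [-0.8984, -0.2871, -0.5001], 'grip_width': 0.9974, 'joint_positions': [-0.2582, 0.0399, -0.2144, 1.6471, 0.0085, 1.4568, 0.9339]}
jar scene [(0.61, [159.9, 285.8], [0.537, 0.398])]
jar_mouth scene [(0.57, [136.4, 287.3], [0.546, 0.547]), (0.47, [339.5, 269.5], [0.48, -0.337])]
lid scene [(0.93, [263.6, 276.6], [0.5, -0.092]), (0.89, [268.1, 309.4], [0.594, -0.11]), (0.88, [341.7, 271.8], [0.486, -0.343])]
  tr 0.8 [201.7 253. ]
  tr 0.79 [259.6 274. ]
  tr 0.74 [334.9 268. ]
lid_bar scene [(0.87, [259.8, 308.2], [0.592, -0.079]), (0.87, [197.5, 251.8], [0.419, 0.195]), (0.74, [162.4, 286.0], [0.537, 0.383])]
```

```bash
python3 - <<'E'
from h import *
W,S=np.load('p_wrist.npz'),np.load('p_scene.npz');T=np.load('p_top.npz')
q=lambda r,c:[r/420,c/560]
for n,w,s in [('mouth',(249.4,393),(136.4,287.3)),('bottom',(218.2,366.6),(159.9,285.8))]:
    print(n,tri([ray(W,q(*w)),ray(S,q(*s))]))
print('bottom at z.076',at_z(W,q(218.2,366.6),.076),'mouth at z.171',at_z(W,q(249.4,393),.171),'mid',at_z(W,q(229.7,377.4),.126))
print('lid disc top',at_z(T,q(234.4,404.8),.025),'scene',at_z(S,q(334.9,268),.025),'origins top',at_z(T,q(233.2,404.6),.007),at_z(T,q(235.3,399.5),.007),at_z(S,q(341.7,271.8),.007))
for z in (.171,): print(proj(W,[.535,.294,z]),proj(S,[.535,.294,z]))
E
```

```text
mouth [0.5369646  0.29620963 0.17141739]
bottom [0.53476081 0.29271537 0.0808082 ]
bottom at z.076 [0.53669025 0.29370092 0.076     ] mouth at z.171 [0.53394539 0.29500224 0.171     ] mid [0.53203262 0.29333411 0.126     ]
lid disc top [ 0.48566797 -0.33810599  0.025     ] scene [ 0.47685936 -0.33896291  0.025     ] origins top [ 0.49182977 -0.34305156  0.007     ] [ 0.48501817 -0.32840632  0.007     ] [ 0.48588474 -0.34730736  0.007     ]
[391.92596244 250.69736452] [285.93769904 137.45698563]
```

```bash
python3 -c "
from h import *
st();print(close_job())"
```

```text
{'time': 33.8, 'position': [0.4802, 0.2121, 0.3111], 'tool_rot': [-0.2562, -3.1299, 0.0011], 'ft_force': [-1.004, -0.3195, -1.0605], 'grip_width': 1.0006, 'joint_positions': [-0.2582, 0.0399, -0.2144, 1.6472, 0.0085, 1.4568, 0.9339]}
the job is handed in; nothing more can be done
None
```

I handed the job in at 33.8 s: the lid is in the round holder and the open jar is standing on the stand's plate. The system reports no verdict, so the checks below are my own.

- **Lid:** it came off along the jar's axis and went bar up into the holder, touching down with about 11 N. A picture after release shows it inside the rim with the bar free. Final camera estimates of the lid's disc lie within about 6 mm of the holder's centre.
- **Jar:** I lifted it out along its axis, turned it upright and lowered it in 1 mm steps. It touched down at a tool (TCP) height of 0.142 m, so the plate is about 76 mm high. It was pressed onto the stand with about 13 N.
- **Jar position:** the last check put the mouth and bottom within about 3 mm of the plate's centre. The jar looked upright within about 0.05 rad, but that is at the limit of the measurement and close to the 0.06 rad allowed.

**Checks that were weak or disagreed:**
- The trained networks' estimates of the lid's origin scattered by up to about 12 mm, because the real lid is easily confused with the look-alikes. I relied on the picture and the touch contact instead.
- The balls were not clearly seen (0.16 confidence). The jar was never tilted beyond its starting 30 degrees.
- Petri dish, timer, tape and beaker were found again within about 12 mm of their first positions. The carton was not detected in the last top view, but nothing went near it.
- The arm's second joint reached its -0.30 rad limit (read -0.301) several times, and no fault was reported.

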